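Clear the reagent bottle off the imager and slide the specimen carrier home

ROBOT

A 6-joint arm with a two-finger parallel gripper is mounted at the origin on the work surface. World frame = base frame: x ahead of the robot, y to its left, z up, the work surface at z = 0. Lengths are in m, angles in rad, forces in N, time in s.
With the tool pointing down it reaches from about 0.4 to 0.825 m from the base axis. Payload 7 kg.
Tool frame: the origin (TCP) lies at the very end of the fingers, on their centre line; the grasp point (between the pads) lies 19 mm behind it; z points along the fingers, y is the line along which they close (so a half turn about z gives the same grasp; the last joint's range is limited). The gripper opens to 88 mm and grips with 3 to 60 N. Pads are 19 mm wide; open, the fingers measure 130 mm over their backs; the gripper's body (78 mm by 193 mm) begins 47 mm behind the grasp point.
Start: joints at [-0.906, 0.359, 0.012, 0, -1.224, -0.288], TCP at [0.248, -0.628, 0.227] pointing down, gripper open.
Joint ranges: [-3.07, 3.07], [-1.43, 2.12], [-1.02, 1.25], [-3.03, 1.67], [-3.05, -0], [-3.03, 3.03]. Speed limits (rad/s): [2.39, 2.39, 3.01, 3.14, 3.14, 3.14].

INTERFACE

Orientations are given as [roll, pitch, yaw] about the fixed x, y, z axes, in that order (R = Rz(yaw) Ry(pitch) Rx(roll)).
In Python, from station import arm gives the robot as it stands. The module is installed in compiled form; this text tells all that it offers.
- The arm moves only by the shell command python3 -m crank 'ROWS' [FORCE]. ROWS is JSON, a list of rows, each an object of numbers: "dx", "dy", "dz": the shift along the world's x, y, z in m; "twist": the turn about the world's z in degrees; "grip": the opening, from -1 (shut) to 1 (fully open). A call has exactly 5 rows; each row is the pose to reach, as a shift and turn from the pose commanded when the call began; what a row does not reach only later rows make up. A row lasts 1/12 s, in which the tool goes at most 41.7 mm and 7.16 degrees, less where a joint would pass 70% of its speed; a pose out of reach is approached as far as the arm can. A call with a gripper value outside its range is refused whole. The fingers move at their own pace and stop on an object; FORCE is the grip in N (left out, the last holds). Time passes only in rows, so rows that repeat a pose let the fingers close, or fill a call up. It gives the time, the measured TCP pose, the force, the opening and the grip force at its end, in the units of the state.
- arm.get_state(): the state, without advancing time (a new reading comes with each control period).
- arm.grab_frame(name): name is "scene" or "top"; returns the picture (400x640x3 uint8, red, green, blue); there is no depth.
- arm.get_calibration(name): a dict with "fx", "fy", "cx", "cy" (pixels), "cam_to_world" (4x4, takes a point from camera to world coordinates). Camera axes: x right, y down, z forward; pixel columns grow to the right and rows downward; lengths in m; the calibration is good to about 2 mm. A picture is of the moment at which its call begins. get_calibration takes no time and is no camera call.
- arm.job_done(): hands the job in; it is judged then, once.
The state is a dict: "t": time; "q": joint angles; "qd": joint speeds; "joint_efforts": joint torques, N m; "eef_pos": TCP position; "ee_rot": TCP orientation; "force": force on the tool from outside, world axes, zero at the start; "moment": the same for the moment, N m; "width": finger opening in m; "gripper_force": force on a finger pad.
Only numpy, scipy, OpenCV 4.12 (cv2) and the standard library are available. Lean on these libraries where they do the work, as an engineer would, in place of code of your own. Each camera call takes 0.05 s, during which the arm holds its last target. There are 200 camera calls.

TASK

Somebody left the amber bottle on the loading track of the low microscope imager. Stand the bottle upright in the shallow grey spill tray and let it go; then slide the specimen carrier along its track, without lifting it, until it is fully home against the end stop, with the capped vial still standing on it. Leave the stack of dishes, the slide box and the lens case where they are.

Things in the scene. Friction and masses are not known exactly. Their poses are not given: they have to be found in the camera images.
- imager: Low white imager fixed to the bench, 150 mm (x) by 380 mm (y), dark stage top 80 mm above the bench; origin: centre of its underside. Loading track along y on top: two rails 8 mm high, 10 mm wide, 90 mm apart inside; a stop bar 14 mm high closes the +y end (inner face at y = +178 mm), -y end open. Knob on the -x side (to x = -97 mm) and black lamp house on the +x side (to x = 160 mm), both lower.
- home (a point): Point of the imager on the stage surface (80 mm above the bench), 103 mm to +y of the imager's origin, axes as the imager's: the carrier's centre lies above it when the carrier touches the stop.
- carrier_mid (a point): Specimen carrier, loose aluminium tray lying in the track, 86 mm (x) by 150 mm (y), rim 10 mm high, floor 5 mm, about 350 g. Point at its centre, 5 mm above its underside; axes parallel to the imager's (2 mm play each side). Its rear (-y) edge has an upright push tab, 60 mm wide, 6 mm thick, 30 mm high above the underside. It slides to +y.
- carrier_tab (a point): Centre of the rear face of the carrier's push tab, 75 mm to -y of the carrier's centre and 15 mm above the carrier's underside: the place to push, towards the carrier's +y.
- vial_mid (a point): Capped clear specimen vial standing loose on the carrier's floor, 30 mm diameter, 72 mm tall, about 60 g; the point is on its axis, 36 mm above its foot. It tips if the carrier is jolted.
- bottle_mid (a point): Amber glass bottle with white screw cap, standing loose on the track between carrier and stop; 105 mm tall, straight body 56 mm in diameter from the foot up to 78 mm, cap 38 mm in diameter from 86 to 105 mm; about 280 g. Point on its axis, 52.5 mm above its foot; z is its axis.
- tray: Shallow square grey spill tray, fixed to the bench, 120 x 120 mm outside, rim 18 mm high, walls and floor 5 mm thick; origin at the centre of its underside. It stands to the left or right of the imager's near side, the dishes on the other side.
- dishes_mid (a point): Stack of three flat round pale dishes (one loose body), 90 mm diameter, 44 mm high; point at its centre. Bystander.
- slidebox_mid (a point): Grey and black slide box, 77 x 102 x 35 mm, lying loose between robot and imager; point at its centre. Bystander.
- lenscase_mid (a point): Black round lens case, 42 mm diameter, 76 mm tall, standing loose to the right of the imager (-y); point at its centre. Bystander.
Mind the look-alikes: they are no part of the job. Leave any purple look-alike of the part that bears bottle_mid alone.

How it is judged:
On the way, in this order (a step that is already met when the one before it is completed fails the run):
1. the bottle stands upright in the spill tray, let go (x of bottle_mid in the frame of tray between -0.04 and 0.04 m and y of bottle_mid in the frame of tray between -0.04 and 0.04 m and z of bottle_mid in the frame of tray below 0.065 m and angle between bottle_mid's own z axis and vertical below 0.12 rad and contact force between bottle and the fingers below 0.3 N and linear speed of bottle below 0.03 m/s), for 0.3 s.
2. the carrier is home against the stop with the vial standing on it (y of carrier_mid in the frame of home above -0.005 m and x of carrier_mid in the frame of home between -0.006 and 0.006 m and z of carrier_mid in the frame of home between 0 and 0.01 m and linear speed of carrier below 0.02 m/s and x of vial_mid in the frame of carrier_mid between -0.04 and 0.04 m and y of vial_mid in the frame of carrier_mid between -0.075 and 0.075 m and z of vial_mid in the frame of carrier_mid between 0.025 and 0.045 m and angle between vial_mid's own z axis and vertical below 0.12 rad and linear speed of vial below 0.03 m/s), for 0.2 s.
At the end, for the whole second after the job is handed in: The bottle stands upright (within 0.12 rad) and at rest on the spill tray's floor, its axis within 40 mm of the tray's centre along each tray axis; the carrier lies in its track within 5 mm of touching the stop; the vial stands upright (within 0.12 rad) on the carrier; all at rest (all of step 1 and all of step 2).
It fails at once if the bottle is knocked over (angle between bottle_mid's own z axis and vertical above 0.8 rad).
It fails at once if the vial is tipped over (angle between vial_mid's own z axis and vertical above 0.6 rad).
It fails at once if the carrier is lifted out of its track (more than 15 mm) (z of carrier_mid in the frame of home above 0.02 m).
It fails at once if the dishes, the slide box or the lens case is moved by more than 30 mm (distance of any of dishes_mid, slidebox_mid, lenscase_mid from where it was at the start of the episode above 0.03 m).
It also fails if it takes over 64 s, if anything falls off the work surface, if the arm or the gripper's body presses on something with over 40 N, if the wrist force passes 120 N, or if a joint passes its speed limit or range.

## Working session

There is one attempt and no reset: what is moved stays moved. The work goes in short steps, Python scripts to look and compute and a shell command to move; the robot and the scene stay as the last step left them, time stands still between calls to the robot, and variables do not carry over. Pictures are saved under pics/ and viewed, at most 10 in all, crops included, and the job is handed in when it is done.

```bash
mkdir -p pics
python3 - <<'E'
from station import arm
import cv2,numpy as np
for n in("scene","top"):
    cv2.imwrite(f"pics/{n}0.png",arm.grab_frame(n)[:,:,::-1])
    c=arm.get_calibration(n);print(n,c["fx"],c["cx"],c["cy"],np.round(c["cam_to_world"],3).tolist())
s=arm.get_state();print(s["eef_pos"],s["ee_rot"],s["width"],s["t"])
E
```

```text
scene 427.2166209280751 317.3255754647569 198.8898249933148 [[-0.084, 0.81, -0.58, 1.228], [0.996, 0.059, -0.062, 0.076], [-0.016, -0.584, -0.812, 1.018], [0.0, 0.0, 0.0, 1.0]]
top 442.5473263615574 315.1003291732114 200.3108893842173 [[-0.009, -0.995, 0.104, 0.445], [-1.0, 0.006, -0.026, 0.017], [0.025, -0.104, -0.994, 1.307], [0.0, 0.0, 0.0, 1.0]]
[ 0.24818327 -0.62723661  0.22573611] [ 3.14012211e+00 -1.49390359e-04 -2.76482511e+00] 0.0873113241104617 0.1
```

View pics/scene0.png

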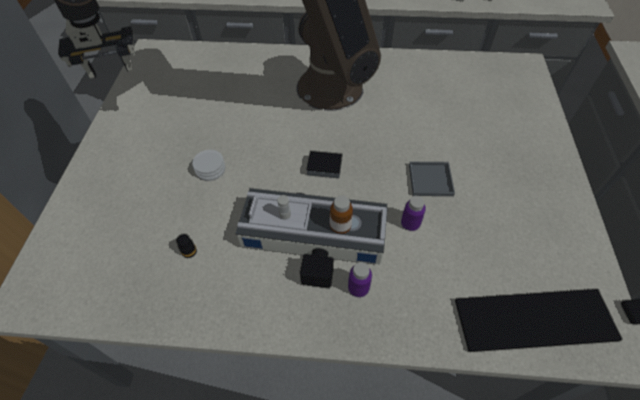

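View pics/top0.png

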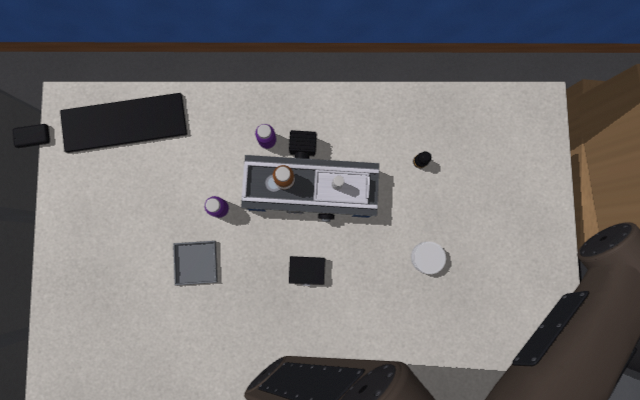

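Three bottle shapes are in the top view. The amber one at (283,177) stands on the track and fits the description. The purple ones at (216,207) and (265,135) stand on the bench and are look-alikes. The tray is at (196,263), the carrier at (342,187), the vial at about (338,181), the dishes at (430,258), the slide box at (307,270) and the lens case at (423,159). I'll confirm the bottle in an enlarged crop.

Run:
```python
import cv2,numpy as np
a=cv2.imread("pics/top0.png")[120:290,165:390]
b=cv2.imread("pics/scene0.png")[150:300,230:460]
cv2.imwrite("pics/c1.png",cv2.resize(a,None,fx=3.5,fy=3.5,interpolation=2))
cv2.imwrite("pics/c2.png",cv2.resize(b,None,fx=3.4,fy=3.4,interpolation=2))
```

```text
(no output)
```

View pics/c1.png

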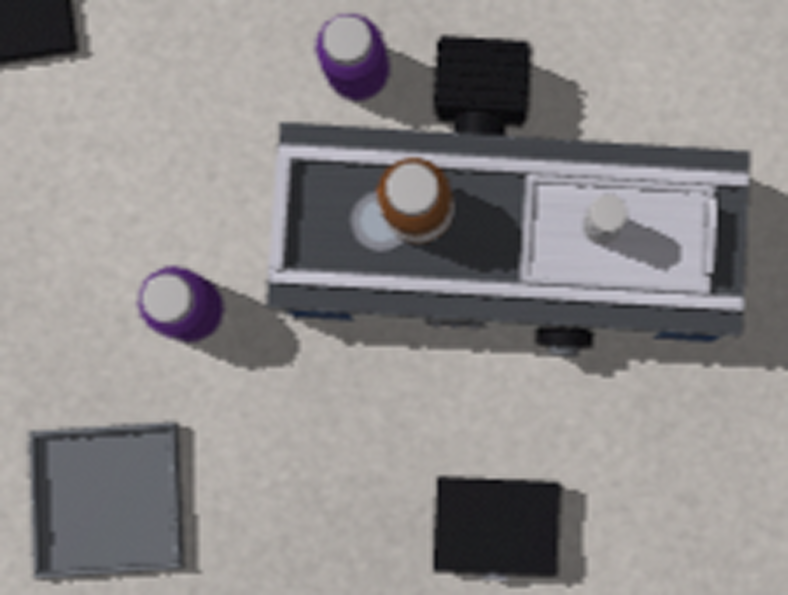

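View pics/c2.png

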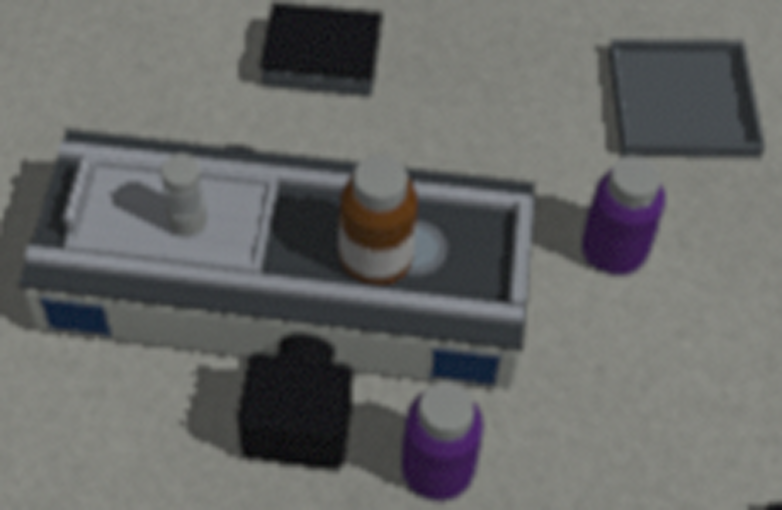

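The crops confirm it: the amber bottle with a label and white cap stands on the track (c1 cap at (411,188)). Both purple bottles stand on the bench.

```bash
cat > h.py <<'E'
import numpy as np
from station import arm
def pt(n,u,v,z):
    c=arm.get_calibration(n);T=np.array(c["cam_to_world"])
    d=T[:3,:3]@[(u-c["cx"])/c["fx"],(v-c["cy"])/c["fy"],1];o=T[:3,3]
    return o+d*(z-o[2])/d[2]
E
python3 - <<'E'
from h import *
P=lambda u,v,z:np.round(pt("top",165+u/3.5,120+v/3.5,z),4)
S=lambda u,v,z:np.round(pt("scene",230+u/3.4,150+v/3.4,z),4)
print("bottle",P(411,188,.185),S(382,170,.185))
print("vial",P(605,213,.157),S(182,166,.157))
t=[P(u,v,.018) for u,v in((31,432),(179,424),(184,572),(37,578))];print("tray",t,np.mean(t,0))
t=[S(u,v,.018) for u,v in((610,42),(742,42),(762,152),(622,153))];print("trayS",np.mean(t,0))
s=[P(u,v,.08) for u,v in((282,124),(750,152),(743,334),(268,307))];print("stage",s,np.mean(s,0))
print([S(u,v,.08) for u,v in((68,131),(534,184),(522,346),(25,280))])
print("carrier front",P(527,175,.09),P(523,286,.09),"tab top",P(714,186,.11),P(710,290,.11))
print("dish",pt("top",430,258,.044),"slidebox",P(498,527,.035),"lens",pt("top",423,159,.07))
print("purple",P(347,38,.105),P(166,298,.105))
E
```

```text
bottle [0.6314 0.0708 0.185 ] [0.6313 0.0723 0.185 ]
vial [ 0.6163 -0.0734  0.157 ] [ 0.6182 -0.0737  0.157 ]
tray [array([0.4576, 0.3911, 0.018 ]), array([0.4631, 0.2701, 0.018 ]), array([0.3427, 0.2644, 0.018 ]), array([0.3392, 0.3834, 0.018 ])] [0.40065 0.32725 0.018  ]
trayS [0.41295 0.3302  0.018  ]
stage [array([0.7013, 0.1791, 0.08  ]), array([ 0.6769, -0.1974,  0.08  ]), array([ 0.5298, -0.1882,  0.08  ]), array([0.554 , 0.1891, 0.08  ])] [ 0.6155  -0.00435  0.08   ]
[array([ 0.5356, -0.1841,  0.08  ]), array([0.561 , 0.1915, 0.08  ]), array([0.7061, 0.1812, 0.08  ]), array([ 0.6776, -0.1918,  0.08  ])]
carrier front [ 0.6572 -0.0169  0.09  ] [ 0.5684 -0.0129  0.09  ] tab top [ 0.6443 -0.1631  0.11  ] [ 0.5623 -0.1582  0.11  ]
dish [ 0.40961074 -0.34219084  0.044     ] slidebox [0.3773 0.0078 0.035 ] lens [ 0.69110438 -0.32484615  0.07      ]
purple [0.7651 0.1251 0.105 ] [0.5593 0.2645 0.105 ]
```

```bash
python3 -m crank '[{"dx":0.015,"dy":0.03,"dz":0.02,"twist":-1},{"dx":0.03,"dy":0.06,"dz":0.04,"twist":-2},{"dx":0.05,"dy":0.09,"dz":0.06,"twist":-3},{"dx":0.065,"dy":0.12,"dz":0.07,"twist":-4},{"dx":0.08,"dy":0.155,"dz":0.07,"twist":-5,"grip":1}]' 20
for i in 1 2 3; do python3 -m crank '[{"dx":0.018,"dy":0.034,"twist":-1.4},{"dx":0.036,"dy":0.068,"twist":-2.8},{"dx":0.054,"dy":0.102,"twist":-4.2},{"dx":0.072,"dy":0.136,"twist":-5.6},{"dx":0.09,"dy":0.17,"twist":-6.7}]'; done
```

```text
invalid input at $[0]: expected keys dx, dy, dz, twist, grip
invalid input at $[0]: expected keys dx, dy, dz, twist, grip
invalid input at $[0]: expected keys dx, dy, dz, twist, grip
invalid input at $[0]: expected keys dx, dy, dz, twist, grip
```

```bash
python3 -m crank '[{"dx":0.015,"dy":0.03,"dz":0.02,"twist":-1,"grip":1},{"dx":0.03,"dy":0.06,"dz":0.04,"twist":-2,"grip":1},{"dx":0.05,"dy":0.09,"dz":0.06,"twist":-3,"grip":1},{"dx":0.065,"dy":0.12,"dz":0.07,"twist":-4,"grip":1},{"dx":0.08,"dy":0.155,"dz":0.07,"twist":-5,"grip":1}]' 20
python3 -m crank '[{"dx":0.018,"dy":0.034,"dz":0,"twist":-1.4,"grip":1},{"dx":0.036,"dy":0.068,"dz":0,"twist":-2.8,"grip":1},{"dx":0.054,"dy":0.102,"dz":0,"twist":-4.2,"grip":1},{"dx":0.072,"dy":0.136,"dz":0,"twist":-5.6,"grip":1},{"dx":0.09,"dy":0.17,"dz":0,"twist":-6.7,"grip":1}]'
python3 -m crank '[{"dx":0.018,"dy":0.034,"dz":0,"twist":-1.4,"grip":1},{"dx":0.036,"dy":0.068,"dz":0,"twist":-2.8,"grip":1},{"dx":0.054,"dy":0.102,"dz":0,"twist":-4.2,"grip":1},{"dx":0.072,"dy":0.136,"dz":0,"twist":-5.6,"grip":1},{"dx":0.09,"dy":0.17,"dz":0,"twist":-6.7,"grip":1}]'
```

```text
t: 0.52
eef_pos: [0.3295, -0.4725, 0.2988]
ee_rot: [-3.138, 0.001, -2.853]
force: [1.3, -0.2, -0.7]
width: 0.0878
gripper_force: 0.0
t: 0.93
eef_pos: [0.4186, -0.3008, 0.2965]
ee_rot: [3.141, 0.0, -2.97]
force: [1.6, -0.3, -0.0]
width: 0.0878
gripper_force: 0.0
t: 1.35
eef_pos: [0.5086, -0.1307, 0.2966]
ee_rot: [3.141, -0.0, -3.087]
force: [0.4, -1.3, 0.4]
width: 0.0877
gripper_force: 0.0
```

```bash
python3 -m crank '[{"dx":0.02,"dy":0.034,"dz":0,"twist":-1.4,"grip":1},{"dx":0.04,"dy":0.068,"dz":0,"twist":-2.8,"grip":1},{"dx":0.06,"dy":0.102,"dz":0,"twist":-4.2,"grip":1},{"dx":0.08,"dy":0.136,"dz":0,"twist":-5.6,"grip":1},{"dx":0.1,"dy":0.17,"dz":0,"twist":-6.8,"grip":1}]'
python3 -m crank '[{"dx":0.012,"dy":0.017,"dz":0,"twist":0,"grip":1},{"dx":0.023,"dy":0.032,"dz":0,"twist":0,"grip":1},{"dx":0.023,"dy":0.032,"dz":0,"twist":0,"grip":1},{"dx":0.023,"dy":0.032,"dz":0,"twist":0,"grip":1},{"dx":0.023,"dy":0.032,"dz":0,"twist":0,"grip":1}]'
python3 - <<'E'
from h import *
import cv2
a=arm.grab_frame("scene")[100:300,200:460,::-1]
cv2.imwrite("pics/s1.png",cv2.resize(a,None,fx=3,fy=3,interpolation=2))
E
```

```text
t: 1.77
eef_pos: [0.6088, 0.0393, 0.2964]
ee_rot: [-3.142, -0.0, 3.078]
force: [0.6, -1.0, 0.7]
width: 0.0876
gripper_force: 0.0
t: 2.18
eef_pos: [0.6309, 0.069, 0.2961]
ee_rot: [-3.141, -0.001, 3.079]
force: [-0.3, -0.4, 0.3]
width: 0.0876
gripper_force: 0.0
```

View pics/s1.png

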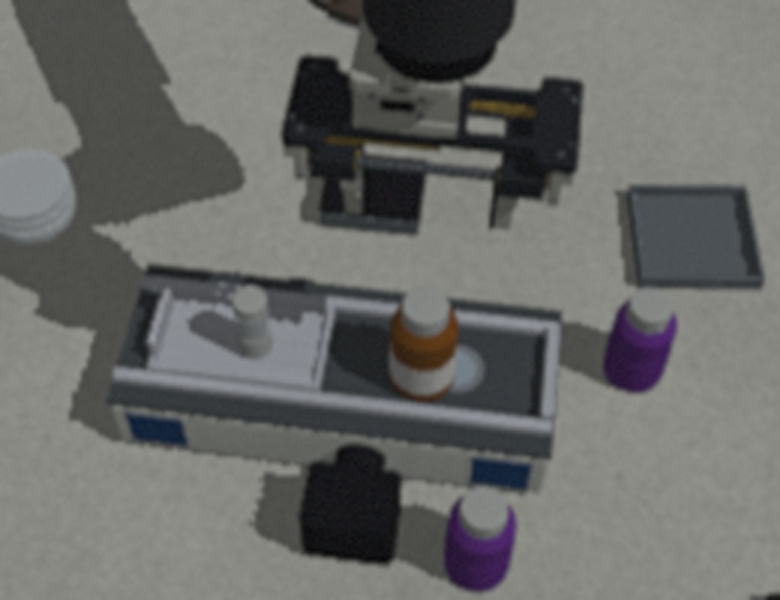

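The picture shows the gripper above and behind the bottle in this view, fingers at about columns 340 and 500, with the bottle cap at (427,305) midway between them. I'll descend around it and close.

```bash
python3 -m crank '[{"dx":0,"dy":0.002,"dz":-0.025,"twist":0,"grip":1},{"dx":0,"dy":0.002,"dz":-0.05,"twist":0,"grip":1},{"dx":0,"dy":0.002,"dz":-0.075,"twist":0,"grip":1},{"dx":0,"dy":0.002,"dz":-0.09,"twist":0,"grip":1},{"dx":0,"dy":0.002,"dz":-0.1,"twist":0,"grip":1}]'
python3 -m crank '[{"dx":0,"dy":0,"dz":-0.015,"twist":0,"grip":1},{"dx":0,"dy":0,"dz":-0.03,"twist":0,"grip":1},{"dx":0,"dy":0,"dz":-0.045,"twist":0,"grip":1},{"dx":0,"dy":0,"dz":-0.06,"twist":0,"grip":1},{"dx":0,"dy":0,"dz":-0.069,"twist":0,"grip":1}]'
python3 -m crank '[{"dx":0,"dy":0,"dz":0,"twist":0,"grip":0.6},{"dx":0,"dy":0,"dz":0,"twist":0,"grip":0.4},{"dx":0,"dy":0,"dz":0,"twist":0,"grip":0.2},{"dx":0,"dy":0,"dz":0,"twist":0,"grip":0},{"dx":0,"dy":0,"dz":0,"twist":0,"grip":-0.2}]' 20
python3 -m crank '[{"dx":0,"dy":0,"dz":0,"twist":0,"grip":-0.5},{"dx":0,"dy":0,"dz":0,"twist":0,"grip":-0.5},{"dx":0,"dy":0,"dz":0,"twist":0,"grip":-0.5},{"dx":0,"dy":0,"dz":0,"twist":0,"grip":-0.5},{"dx":0,"dy":0,"dz":0,"twist":0,"grip":-0.5}]' 20
```

```text
t: 2.65
eef_pos: [0.63, 0.0701, 0.1949]
ee_rot: [-3.141, -0.002, 3.077]
force: [0.8, -0.1, 0.8]
width: 0.0877
gripper_force: 0.0
t: 3.07
eef_pos: [0.6309, 0.0706, 0.1269]
ee_rot: [-3.142, -0.0, 3.078]
force: [-0.3, -0.6, -0.2]
width: 0.0876
gripper_force: 0.0
t: 3.48
eef_pos: [0.6318, 0.0715, 0.1286]
ee_rot: [3.141, 0.001, 3.079]
force: [0.6, -0.4, 0.4]
width: 0.06
gripper_force: 0.0
t: 3.9
eef_pos: [0.6318, 0.0713, 0.1284]
ee_rot: [3.142, 0.001, 3.079]
force: [-1.4, -0.9, 5.4]
width: 0.055
gripper_force: 20.0
```

Gripped at a width of 55 mm. Next I lift, carry it to the tray and lower it.

```bash
python3 -m crank '[{"dx":0,"dy":0,"dz":0.01,"twist":0,"grip":-0.5},{"dx":0,"dy":0,"dz":0.03,"twist":0,"grip":-0.5},{"dx":0,"dy":0,"dz":0.06,"twist":0,"grip":-0.5},{"dx":0,"dy":0,"dz":0.09,"twist":0,"grip":-0.5},{"dx":0,"dy":0,"dz":0.12,"twist":0,"grip":-0.5}]' 30
python3 -m crank '[{"dx":-0.01,"dy":0.012,"dz":0.01,"twist":0,"grip":-0.5},{"dx":-0.025,"dy":0.03,"dz":0.01,"twist":0,"grip":-0.5},{"dx":-0.045,"dy":0.05,"dz":0.01,"twist":0,"grip":-0.5},{"dx":-0.065,"dy":0.075,"dz":0.01,"twist":0,"grip":-0.5},{"dx":-0.085,"dy":0.097,"dz":0.01,"twist":0,"grip":-0.5}]'
python3 -m crank '[{"dx":-0.02,"dy":0.022,"dz":0,"twist":0,"grip":-0.5},{"dx":-0.04,"dy":0.045,"dz":0,"twist":0,"grip":-0.5},{"dx":-0.06,"dy":0.068,"dz":0,"twist":0,"grip":-0.5},{"dx":-0.08,"dy":0.091,"dz":0,"twist":0,"grip":-0.5},{"dx":-0.1,"dy":0.113,"dz":0,"twist":0,"grip":-0.5}]'
python3 -m crank '[{"dx":-0.015,"dy":0.017,"dz":0,"twist":0,"grip":-0.5},{"dx":-0.03,"dy":0.034,"dz":0,"twist":0,"grip":-0.5},{"dx":-0.038,"dy":0.043,"dz":0,"twist":0,"grip":-0.5},{"dx":-0.042,"dy":0.047,"dz":0,"twist":0,"grip":-0.5},{"dx":-0.042,"dy":0.047,"dz":0,"twist":0,"grip":-0.5}]'
python3 - <<'E'
from h import *
import cv2
a=arm.grab_frame("scene")[100:300,300:560,::-1]
cv2.imwrite("pics/s2.png",cv2.resize(a,None,fx=3,fy=3,interpolation=2))
E
```

```text
t: 4.32
eef_pos: [0.6306, 0.0714, 0.2485]
ee_rot: [-3.141, -0.002, 3.079]
force: [0.6, -0.5, -2.8]
width: 0.0552
gripper_force: 30.0
t: 4.73
eef_pos: [0.5449, 0.1692, 0.2574]
ee_rot: [3.141, -0.001, 3.078]
force: [0.8, 1.5, -2.6]
width: 0.0552
gripper_force: 30.0
t: 5.15
eef_pos: [0.4447, 0.2823, 0.2575]
ee_rot: [-3.142, -0.001, 3.079]
force: [-0.7, 0.1, -1.9]
width: 0.0552
gripper_force: 30.0
t: 5.57
eef_pos: [0.4036, 0.3289, 0.2575]
ee_rot: [-3.141, -0.0, 3.08]
force: [0.3, -0.1, -2.0]
width: 0.0549
gripper_force: 30.0
```

View pics/s2.png

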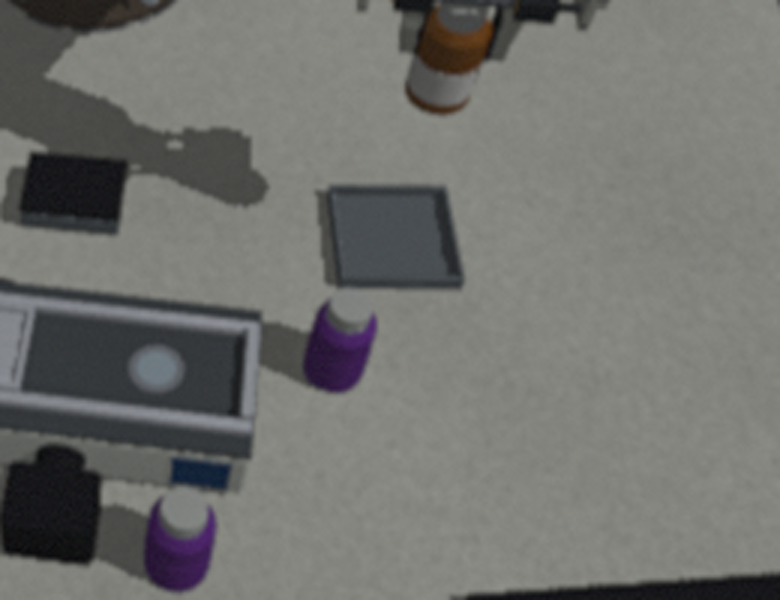

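The bottle hangs upright in the grip, foot at about (440,105) in the crop. It is high above the tray, which is at about (395,237). I'll lower it, slowing near the floor.

```bash
python3 -m crank '[{"dx":0.002,"dy":0,"dz":-0.025,"twist":0,"grip":-0.5},{"dx":0.002,"dy":0,"dz":-0.055,"twist":0,"grip":-0.5},{"dx":0.002,"dy":0,"dz":-0.085,"twist":0,"grip":-0.5},{"dx":0.002,"dy":0,"dz":-0.115,"twist":0,"grip":-0.5},{"dx":0.002,"dy":0,"dz":-0.14,"twist":0,"grip":-0.5}]'
python3 -m crank '[{"dx":0,"dy":0,"dz":-0.02,"twist":0,"grip":-0.5},{"dx":0,"dy":0,"dz":-0.035,"twist":0,"grip":-0.5},{"dx":0,"dy":0,"dz":-0.048,"twist":0,"grip":-0.5},{"dx":0,"dy":0,"dz":-0.055,"twist":0,"grip":-0.5},{"dx":0,"dy":0,"dz":-0.06,"twist":0,"grip":-0.5}]'
python3 -m crank '[{"dx":0,"dy":0,"dz":-0.001,"twist":0,"grip":-0.5},{"dx":0,"dy":0,"dz":-0.002,"twist":0,"grip":-0.5},{"dx":0,"dy":0,"dz":-0.003,"twist":0,"grip":-0.5},{"dx":0,"dy":0,"dz":-0.003,"twist":0,"grip":-0.5},{"dx":0,"dy":0,"dz":-0.003,"twist":0,"grip":-0.5}]'
```

```text
t: 6.03
eef_pos: [0.4067, 0.3268, 0.1157]
ee_rot: [-3.141, -0.001, 3.077]
force: [-0.3, -0.2, -3.3]
width: 0.055
gripper_force: 30.0
t: 6.45
eef_pos: [0.4068, 0.3273, 0.0567]
ee_rot: [-3.14, -0.001, 3.077]
force: [0.1, -0.1, -1.7]
width: 0.0551
gripper_force: 30.0
t: 6.87
eef_pos: [0.4065, 0.3287, 0.0551]
ee_rot: [3.141, 0.001, 3.079]
force: [-1.0, -0.0, -1.8]
width: 0.0552
gripper_force: 30.0
```

```bash
python3 -m crank '[{"dx":0,"dy":0,"dz":-0.0005,"twist":0,"grip":-0.5},{"dx":0,"dy":0,"dz":-0.001,"twist":0,"grip":-0.5},{"dx":0,"dy":0,"dz":-0.0015,"twist":0,"grip":-0.5},{"dx":0,"dy":0,"dz":-0.002,"twist":0,"grip":-0.5},{"dx":0,"dy":0,"dz":-0.002,"twist":0,"grip":-0.5}]'
```

```text
t: 7.28
eef_pos: [0.4065, 0.3285, 0.0534]
ee_rot: [3.141, 0.001, 3.079]
force: [-2.0, -2.2, 7.1]
width: 0.0552
gripper_force: 30.0
```

Floor contact felt (z force went from -1.8 to 7.1 N). I'll release, rise straight up and look.

```bash
python3 -m crank '[{"dx":0,"dy":0,"dz":0,"twist":0,"grip":0.3},{"dx":0,"dy":0,"dz":0,"twist":0,"grip":0.5},{"dx":0,"dy":0,"dz":0,"twist":0,"grip":0.8},{"dx":0,"dy":0,"dz":0,"twist":0,"grip":1},{"dx":0,"dy":0,"dz":0,"twist":0,"grip":1}]'
python3 -m crank '[{"dx":0,"dy":0,"dz":0,"twist":0,"grip":1},{"dx":0,"dy":0,"dz":0,"twist":0,"grip":1},{"dx":0,"dy":0,"dz":0,"twist":0,"grip":1},{"dx":0,"dy":0,"dz":0.005,"twist":0,"grip":1},{"dx":0,"dy":0,"dz":0.02,"twist":0,"grip":1}]'
python3 -m crank '[{"dx":0,"dy":0,"dz":0.03,"twist":0,"grip":1},{"dx":0,"dy":0,"dz":0.06,"twist":0,"grip":1},{"dx":0,"dy":0,"dz":0.1,"twist":0,"grip":1},{"dx":0,"dy":0,"dz":0.14,"twist":0,"grip":1},{"dx":0,"dy":0,"dz":0.18,"twist":0,"grip":1}]'
python3 - <<'E'
from h import *
import cv2
a=arm.grab_frame("scene")[100:300,300:560,::-1]
cv2.imwrite("pics/s3.png",cv2.resize(a,None,fx=3,fy=3,interpolation=2))
E
```

```text
t: 7.7
eef_pos: [0.4064, 0.3285, 0.0526]
ee_rot: [3.141, 0.0, 3.079]
force: [-0.2, 0.3, 0.6]
width: 0.0781
gripper_force: 0.0
t: 8.12
eef_pos: [0.4055, 0.3271, 0.0712]
ee_rot: [-3.138, -0.002, 3.078]
force: [-0.3, 0.2, -0.3]
width: 0.0872
gripper_force: 0.0
t: 8.53
eef_pos: [0.406, 0.3278, 0.255]
ee_rot: [3.141, 0.0, 3.079]
force: [0.4, -0.2, -0.3]
width: 0.0878
gripper_force: 0.0
```

View pics/s3.png

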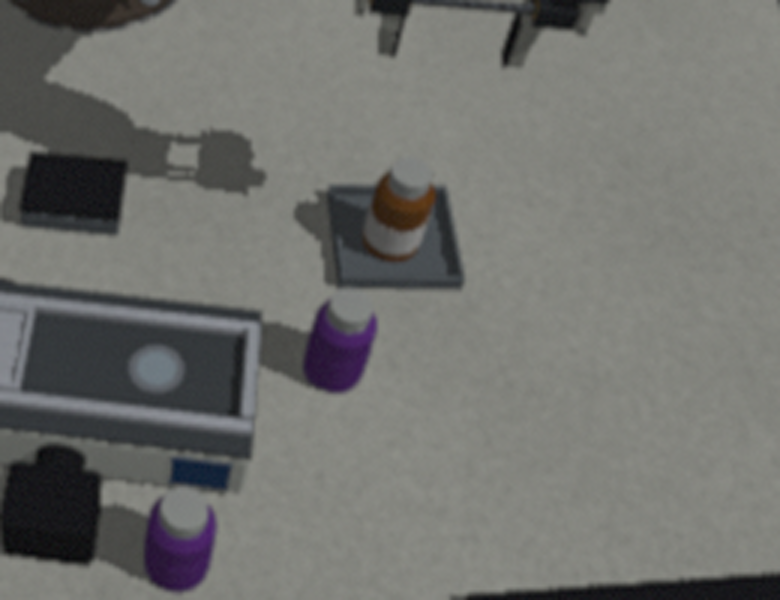

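The bottle stands upright in the tray (crop (400,210)) and the fingers are clear of it. Next I go behind the push tab with the gripper shut and turned 90°, so its narrow side faces the vial.

```bash
python3 -m crank '[{"dx":0.013,"dy":-0.035,"dz":0.01,"twist":6,"grip":1},{"dx":0.026,"dy":-0.07,"dz":0.02,"twist":12,"grip":0.5},{"dx":0.039,"dy":-0.105,"dz":0.02,"twist":18,"grip":0},{"dx":0.052,"dy":-0.14,"dz":0.02,"twist":24,"grip":-0.5},{"dx":0.066,"dy":-0.176,"dz":0.02,"twist":30,"grip":-1}]' 10
python3 -m crank '[{"dx":0.013,"dy":-0.035,"dz":0,"twist":6,"grip":-1},{"dx":0.026,"dy":-0.07,"dz":0,"twist":12,"grip":-1},{"dx":0.039,"dy":-0.105,"dz":0,"twist":18,"grip":-1},{"dx":0.052,"dy":-0.14,"dz":0,"twist":24,"grip":-1},{"dx":0.066,"dy":-0.176,"dz":0,"twist":30,"grip":-1}]'
python3 -m crank '[{"dx":0.013,"dy":-0.035,"dz":0,"twist":6,"grip":-1},{"dx":0.026,"dy":-0.07,"dz":0,"twist":12,"grip":-1},{"dx":0.039,"dy":-0.105,"dz":0,"twist":18,"grip":-1},{"dx":0.052,"dy":-0.14,"dz":0,"twist":24,"grip":-1},{"dx":0.066,"dy":-0.176,"dz":0,"twist":30,"grip":-1}]'
python3 -m crank '[{"dx":0,"dy":0,"dz":0,"twist":0,"grip":-1},{"dx":0,"dy":0,"dz":0,"twist":0,"grip":-1},{"dx":0,"dy":0,"dz":0,"twist":0,"grip":-1},{"dx":0,"dy":0,"dz":0,"twist":0,"grip":-1},{"dx":0,"dy":0,"dz":0,"twist":0,"grip":-1}]'
```

```text
t: 9.0
eef_pos: [0.4724, 0.1509, 0.2734]
ee_rot: [3.141, 0.001, -2.675]
force: [0.5, -0.8, -0.9]
width: 0.066
gripper_force: 0.0
t: 9.42
eef_pos: [0.5384, -0.0255, 0.2731]
ee_rot: [-3.141, 0.001, -2.152]
force: [0.9, 0.8, -1.0]
width: 0.0332
gripper_force: 0.0
t: 9.83
eef_pos: [0.6045, -0.2015, 0.2729]
ee_rot: [-3.141, 0.0, -1.629]
force: [1.0, 1.0, 0.6]
width: 0.0021
gripper_force: 0.0
t: 10.25
eef_pos: [0.6042, -0.1985, 0.2732]
ee_rot: [-3.141, 0.0, -1.633]
force: [0.6, 0.2, -0.0]
width: 0.0008
gripper_force: 0.0
```

```bash
python3 -m crank '[{"dx":0,"dy":-0.002,"dz":-0.03,"twist":0,"grip":-1},{"dx":0,"dy":-0.002,"dz":-0.065,"twist":0,"grip":-1},{"dx":0,"dy":-0.002,"dz":-0.1,"twist":0,"grip":-1},{"dx":0,"dy":-0.002,"dz":-0.13,"twist":0,"grip":-1},{"dx":0,"dy":-0.002,"dz":-0.155,"twist":0,"grip":-1}]'
python3 -m crank '[{"dx":0,"dy":0,"dz":-0.01,"twist":0,"grip":-1},{"dx":0,"dy":0,"dz":-0.018,"twist":0,"grip":-1},{"dx":0,"dy":0,"dz":-0.024,"twist":0,"grip":-1},{"dx":0,"dy":0,"dz":-0.027,"twist":0,"grip":-1},{"dx":0,"dy":0,"dz":-0.027,"twist":0,"grip":-1}]'
python3 - <<'E'
from h import *
import cv2
a=arm.grab_frame("scene")[140:270,220:400,::-1]
cv2.imwrite("pics/s4.png",cv2.resize(a,None,fx=4.3,fy=4.3,interpolation=2))
E
```

```text
t: 10.67
eef_pos: [0.6035, -0.2003, 0.1159]
ee_rot: [3.141, 0.0, -1.633]
force: [0.2, -0.4, -0.1]
width: 0.0007
gripper_force: 0.0
t: 11.08
eef_pos: [0.6049, -0.2015, 0.0912]
ee_rot: [-3.14, -0.0, -1.634]
force: [-0.3, -0.5, -0.4]
width: 0.001
gripper_force: 0.0
```

View pics/s4.png

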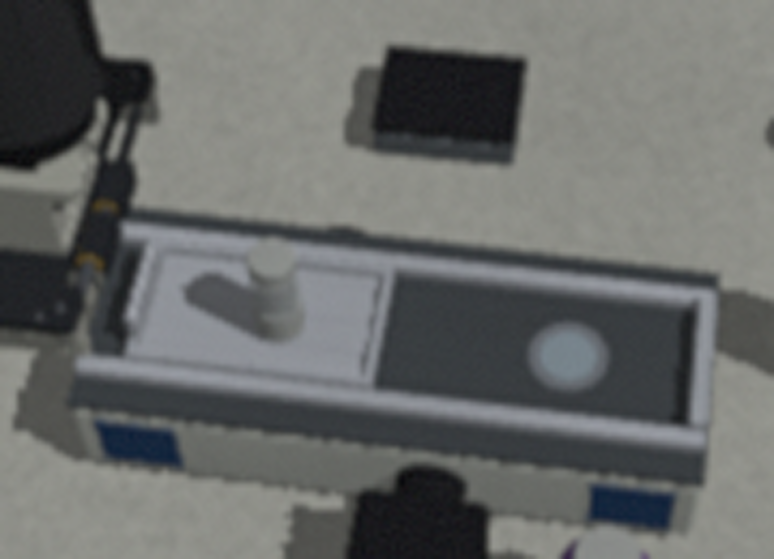

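The fingers are in the track behind the tab (tab at crop (140,290)), the vial stands at (275,290), and the way to the stop is clear. I'll push slowly along the track direction.

```bash
python3 -m crank '[{"dx":0,"dy":0.003,"dz":0,"twist":0,"grip":-1},{"dx":0,"dy":0.006,"dz":0,"twist":0,"grip":-1},{"dx":0.001,"dy":0.009,"dz":0,"twist":0,"grip":-1},{"dx":0.001,"dy":0.012,"dz":0,"twist":0,"grip":-1},{"dx":0.001,"dy":0.015,"dz":0,"twist":0,"grip":-1}]'
python3 -m crank '[{"dx":0,"dy":0.002,"dz":0,"twist":0,"grip":-1},{"dx":0,"dy":0.004,"dz":0,"twist":0,"grip":-1},{"dx":0,"dy":0.006,"dz":0,"twist":0,"grip":-1},{"dx":0,"dy":0.008,"dz":0,"twist":0,"grip":-1},{"dx":0.001,"dy":0.01,"dz":0,"twist":0,"grip":-1}]'
python3 -m crank '[{"dx":0,"dy":0.002,"dz":0,"twist":0,"grip":-1},{"dx":0,"dy":0.004,"dz":0,"twist":0,"grip":-1},{"dx":0,"dy":0.006,"dz":0,"twist":0,"grip":-1},{"dx":0,"dy":0.008,"dz":0,"twist":0,"grip":-1},{"dx":0.001,"dy":0.01,"dz":0,"twist":0,"grip":-1}]'
python3 -m crank '[{"dx":0,"dy":0.002,"dz":0,"twist":0,"grip":-1},{"dx":0,"dy":0.004,"dz":0,"twist":0,"grip":-1},{"dx":0,"dy":0.006,"dz":0,"twist":0,"grip":-1},{"dx":0,"dy":0.009,"dz":0,"twist":0,"grip":-1},{"dx":0.001,"dy":0.012,"dz":0,"twist":0,"grip":-1}]'
```

```text
t: 11.55
eef_pos: [0.6055, -0.1862, 0.0908]
ee_rot: [-3.141, 0.0, -1.634]
force: [-0.5, -0.1, 0.2]
width: 0.0003
gripper_force: 0.0
t: 11.97
eef_pos: [0.6062, -0.1765, 0.0905]
ee_rot: [3.141, 0.0, -1.634]
force: [0.1, 0.1, 0.5]
width: 0.0004
gripper_force: 0.0
t: 12.38
eef_pos: [0.607, -0.1667, 0.0905]
ee_rot: [3.141, -0.0, -1.634]
force: [-0.9, -2.8, 0.1]
width: 0.0005
gripper_force: 1.4
t: 12.8
eef_pos: [0.6081, -0.1544, 0.0905]
ee_rot: [3.141, 0.0, -1.634]
force: [-0.6, -2.7, -0.9]
width: 0.0003
gripper_force: 1.4
```

Contact, sliding at about 2.7 N. I'll continue.

```bash
python3 -m crank '[{"dx":0,"dy":0.003,"dz":0,"twist":0,"grip":-1},{"dx":0.0005,"dy":0.0065,"dz":0,"twist":0,"grip":-1},{"dx":0.0005,"dy":0.01,"dz":0,"twist":0,"grip":-1},{"dx":0.001,"dy":0.014,"dz":0,"twist":0,"grip":-1},{"dx":0.0012,"dy":0.018,"dz":0,"twist":0,"grip":-1}]'
python3 -m crank '[{"dx":0,"dy":0.004,"dz":0,"twist":0,"grip":-1},{"dx":0.0005,"dy":0.008,"dz":0,"twist":0,"grip":-1},{"dx":0.0008,"dy":0.012,"dz":0,"twist":0,"grip":-1},{"dx":0.001,"dy":0.016,"dz":0,"twist":0,"grip":-1},{"dx":0.0013,"dy":0.02,"dz":0,"twist":0,"grip":-1}]'
python3 -m crank '[{"dx":0,"dy":0.004,"dz":0,"twist":0,"grip":-1},{"dx":0.0005,"dy":0.008,"dz":0,"twist":0,"grip":-1},{"dx":0.0008,"dy":0.012,"dz":0,"twist":0,"grip":-1},{"dx":0.001,"dy":0.016,"dz":0,"twist":0,"grip":-1},{"dx":0.0013,"dy":0.02,"dz":0,"twist":0,"grip":-1}]'
python3 -m crank '[{"dx":0,"dy":0.004,"dz":0,"twist":0,"grip":-1},{"dx":0.0005,"dy":0.008,"dz":0,"twist":0,"grip":-1},{"dx":0.0008,"dy":0.012,"dz":0,"twist":0,"grip":-1},{"dx":0.001,"dy":0.016,"dz":0,"twist":0,"grip":-1},{"dx":0.0013,"dy":0.02,"dz":0,"twist":0,"grip":-1}]'
```

```text
t: 13.22
eef_pos: [0.6096, -0.1362, 0.0906]
ee_rot: [-3.142, 0.0, -1.634]
force: [-0.6, -2.8, -0.2]
width: 0.0002
gripper_force: 1.3
t: 13.63
eef_pos: [0.6108, -0.1162, 0.0905]
ee_rot: [3.142, 0.0, -1.634]
force: [-0.2, -2.5, 0.7]
width: 0.0007
gripper_force: 1.3
t: 14.05
eef_pos: [0.6121, -0.0962, 0.0905]
ee_rot: [3.142, 0.0, -1.634]
force: [-0.1, -2.5, 0.1]
width: 0.0006
gripper_force: 1.3
t: 14.47
eef_pos: [0.6134, -0.0762, 0.0906]
ee_rot: [-3.142, 0.0, -1.634]
force: [-0.2, -2.7, -0.4]
width: 0.0003
gripper_force: 1.3
```

```bash
python3 -m crank '[{"dx":0,"dy":0.004,"dz":0,"twist":0,"grip":-1},{"dx":0.0005,"dy":0.008,"dz":0,"twist":0,"grip":-1},{"dx":0.0008,"dy":0.012,"dz":0,"twist":0,"grip":-1},{"dx":0.001,"dy":0.016,"dz":0,"twist":0,"grip":-1},{"dx":0.0013,"dy":0.02,"dz":0,"twist":0,"grip":-1}]'
python3 -m crank '[{"dx":0,"dy":0.004,"dz":0,"twist":0,"grip":-1},{"dx":0.0005,"dy":0.008,"dz":0,"twist":0,"grip":-1},{"dx":0.0008,"dy":0.012,"dz":0,"twist":0,"grip":-1},{"dx":0.001,"dy":0.016,"dz":0,"twist":0,"grip":-1},{"dx":0.0013,"dy":0.02,"dz":0,"twist":0,"grip":-1}]'
python3 -m crank '[{"dx":0,"dy":0.004,"dz":0,"twist":0,"grip":-1},{"dx":0.0005,"dy":0.008,"dz":0,"twist":0,"grip":-1},{"dx":0.0008,"dy":0.012,"dz":0,"twist":0,"grip":-1},{"dx":0.001,"dy":0.015,"dz":0,"twist":0,"grip":-1},{"dx":0.0012,"dy":0.018,"dz":0,"twist":0,"grip":-1}]'
python3 -m crank '[{"dx":0,"dy":0.0025,"dz":0,"twist":0,"grip":-1},{"dx":0,"dy":0.005,"dz":0,"twist":0,"grip":-1},{"dx":0.0005,"dy":0.007,"dz":0,"twist":0,"grip":-1},{"dx":0.0005,"dy":0.009,"dz":0,"twist":0,"grip":-1},{"dx":0.0006,"dy":0.01,"dz":0,"twist":0,"grip":-1}]'
```

```text
t: 14.88
eef_pos: [0.6147, -0.0562, 0.0905]
ee_rot: [3.142, -0.0, -1.634]
force: [0.4, -2.6, -0.4]
width: 0.0004
gripper_force: 1.4
t: 15.3
eef_pos: [0.616, -0.0362, 0.0905]
ee_rot: [3.142, -0.0, -1.634]
force: [-0.2, -3.5, 0.0]
width: 0.0008
gripper_force: 1.4
t: 15.72
eef_pos: [0.6172, -0.0183, 0.0905]
ee_rot: [3.142, -0.0, -1.634]
force: [-0.7, -2.6, 0.5]
width: 0.0003
gripper_force: 1.4
t: 16.13
eef_pos: [0.6178, -0.0085, 0.0905]
ee_rot: [3.142, -0.0, -1.634]
force: [-0.3, -3.1, -0.2]
width: 0.0007
gripper_force: 1.4
```

Now slowly until the stop is felt (expected near TCP y ≈ 0.015).

```bash
python3 -m crank '[{"dx":0,"dy":0.002,"dz":0,"twist":0,"grip":-1},{"dx":0,"dy":0.004,"dz":0,"twist":0,"grip":-1},{"dx":0.0005,"dy":0.006,"dz":0,"twist":0,"grip":-1},{"dx":0.0005,"dy":0.008,"dz":0,"twist":0,"grip":-1},{"dx":0.0006,"dy":0.01,"dz":0,"twist":0,"grip":-1}]'
python3 -m crank '[{"dx":0,"dy":0.001,"dz":0,"twist":0,"grip":-1},{"dx":0,"dy":0.002,"dz":0,"twist":0,"grip":-1},{"dx":0,"dy":0.003,"dz":0,"twist":0,"grip":-1},{"dx":0,"dy":0.004,"dz":0,"twist":0,"grip":-1},{"dx":0.0003,"dy":0.005,"dz":0,"twist":0,"grip":-1}]'
python3 -m crank '[{"dx":0,"dy":0.001,"dz":0,"twist":0,"grip":-1},{"dx":0,"dy":0.002,"dz":0,"twist":0,"grip":-1},{"dx":0,"dy":0.003,"dz":0,"twist":0,"grip":-1},{"dx":0,"dy":0.004,"dz":0,"twist":0,"grip":-1},{"dx":0.0003,"dy":0.005,"dz":0,"twist":0,"grip":-1}]'
```

```text
t: 16.55
eef_pos: [0.6185, 0.0016, 0.0905]
ee_rot: [3.142, -0.0, -1.634]
force: [0.3, -3.2, -0.3]
width: 0.0006
gripper_force: 1.4
t: 16.97
eef_pos: [0.6186, 0.0064, 0.0906]
ee_rot: [3.141, -0.0, -1.634]
force: [0.8, -3.2, 0.2]
width: 0.0002
gripper_force: 1.4
t: 17.38
eef_pos: [0.6189, 0.0114, 0.0906]
ee_rot: [3.141, -0.0, -1.634]
force: [0.4, -2.8, -0.2]
width: 0.0007
gripper_force: 1.4
```

```bash
python3 -m crank '[{"dx":0,"dy":0.001,"dz":0,"twist":0,"grip":-1},{"dx":0,"dy":0.002,"dz":0,"twist":0,"grip":-1},{"dx":0,"dy":0.002,"dz":0,"twist":0,"grip":-1},{"dx":0,"dy":0.003,"dz":0,"twist":0,"grip":-1},{"dx":0,"dy":0.003,"dz":0,"twist":0,"grip":-1}]'
```

```text
t: 17.8
eef_pos: [0.6186, 0.0136, 0.0906]
ee_rot: [3.141, -0.001, -1.634]
force: [0.1, -6.4, 0.2]
width: 0.0006
gripper_force: 3.2
```

```bash
python3 -m crank '[{"dx":0,"dy":0.0005,"dz":0,"twist":0,"grip":-1},{"dx":0,"dy":0.001,"dz":0,"twist":0,"grip":-1},{"dx":0,"dy":0.0015,"dz":0,"twist":0,"grip":-1},{"dx":0,"dy":0.002,"dz":0,"twist":0,"grip":-1},{"dx":0,"dy":0.002,"dz":0,"twist":0,"grip":-1}]'
```

```text
t: 18.22
eef_pos: [0.6183, 0.0137, 0.0906]
ee_rot: [3.14, -0.003, -1.634]
force: [0.8, -14.2, 1.9]
width: 0.0005
gripper_force: 7.3
```

The force has risen to 14 N with no further travel, so the carrier is at the stop. I'll back off and check.

```bash
python3 -m crank '[{"dx":0,"dy":-0.003,"dz":0,"twist":0,"grip":-1},{"dx":0,"dy":-0.008,"dz":0,"twist":0,"grip":-1},{"dx":-0.001,"dy":-0.02,"dz":0,"twist":0,"grip":-1},{"dx":-0.002,"dy":-0.035,"dz":0,"twist":0,"grip":-1},{"dx":-0.003,"dy":-0.05,"dz":0,"twist":0,"grip":-1}]'
python3 -m crank '[{"dx":0,"dy":-0.01,"dz":0.02,"twist":0,"grip":-1},{"dx":0,"dy":-0.02,"dz":0.05,"twist":0,"grip":-1},{"dx":0,"dy":-0.04,"dz":0.08,"twist":0,"grip":-1},{"dx":0,"dy":-0.06,"dz":0.1,"twist":0,"grip":-1},{"dx":0,"dy":-0.08,"dz":0.12,"twist":0,"grip":-1}]'
python3 - <<'E'
from h import *
import cv2
a=arm.grab_frame("scene")[130:300,220:470,::-1]
cv2.imwrite("pics/s5.png",cv2.resize(a,None,fx=3.2,fy=3.2,interpolation=2))
E
```

```text
t: 18.63
eef_pos: [0.616, -0.0346, 0.0906]
ee_rot: [-3.141, 0.0, -1.633]
force: [-0.3, -1.0, -0.2]
width: 0.0007
gripper_force: 0.0
t: 19.05
eef_pos: [0.616, -0.1156, 0.2125]
ee_rot: [-3.14, 0.0, -1.634]
force: [0.3, -0.6, -0.2]
width: 0.0005
gripper_force: 0.0
```

View pics/s5.png

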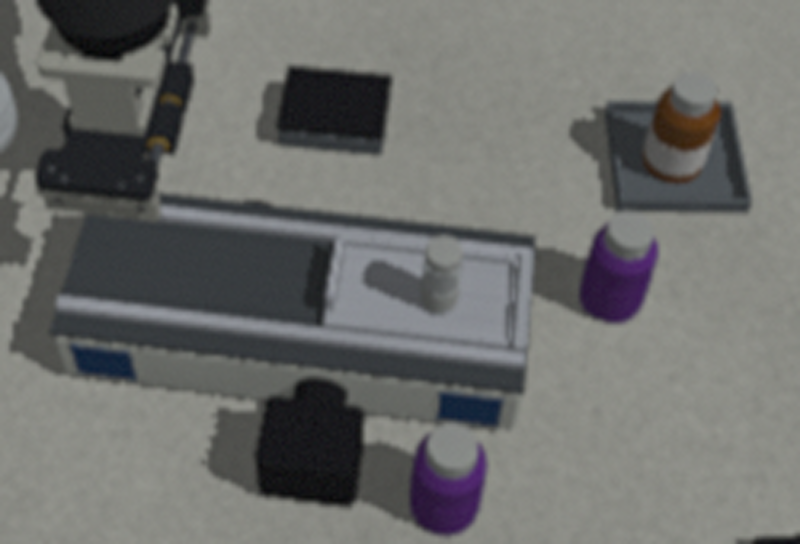

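The picture shows the carrier against the stop (crop (515,300)), the vial upright at (440,275) and the bottle upright in the tray at (685,130). I'm handing the job in.

```bash
python3 -c "
from station import arm
print(arm.job_done())"
```

```text
the job is handed in; nothing more can be done
None
```

The job is handed in (no verdict came back): the last picture shows the amber bottle upright and released in the spill tray and the carrier against its stop with the vial standing, and I never touched the bystanders.

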